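File the green chopping board back into its packed index case

ROBOT

A 6-joint arm with a two-finger parallel gripper is mounted at the origin on a cart in front of the work surface, level with it; the furniture and walls round the work are solid. World frame = base frame: x ahead of the robot, y to its left, z up, the work surface at z = 0. Lengths are in mm, angles in rad, forces in N, time in s.
With the tool pointing down it reaches from about 250 to 775 mm from the base axis. Payload 8.9 kg.
Tool frame: the origin (TCP) lies at the very end of the fingers, on their centre line; the grasp point (between the pads) lies 19 mm behind it (manip.pinch_z is the distance from the TCP to the grasp point, in mm); z points along the fingers, y is the line along which they close (so a half turn about z gives the same grasp; the last joint's range is limited). The gripper opens to 85 mm and grips with 20 to 120 N. Pads are 22 mm wide; open, the fingers measure 114 mm over their backs; the gripper's body (76 mm by 85 mm) begins 54 mm behind the grasp point. The pads swing forward as they close: fully open they stand 13 mm farther back than shut.
Start: joints at [-1.447, 0.291, -0.153, 1.127, 0, 1.431], TCP at [136.389, -506.973, 200.105] pointing down, gripper open.
Joint ranges: [-2.52, 2.52], [-0.91, 1.74], [-1.3, 1.37], [-1.96, 2.02], [-1.52, 1.47], [-3.14, 3.14]. Speed limits (rad/s): [2.22, 2.22, 2.79, 3.14, 3.14, 3.14].

INTERFACE

Orientations are given as a rotation vector (axis times angle).
In Python, from station import manip, read_camera, camera_info, sign_off, spotter gives the robot as it stands.
- The arm moves only by the tool send_rows, never from a script. Its argument "moves" is a list of rows, each a list of 3 entries, a list of its own where there are three numbers: the shift along the tool's x, y, z scaled (see below), then the turn, a rotation vector about the tool's x, y, z scaled (see below), then the opening, from 0 (shut) to 1 (fully open). In form: [[[dx, dy, dz], [wx, wy, wz], fingers], ...]. A call has 1 to 5 rows; each row shifts and turns the commanded pose from where the row before left it, along the tool's axes as they then stand; what a row does not reach is not made up. The controller multiplies each number of a shift by 0.04 m and each number of a turn by 6 degrees. A row lasts 1/10 s, in which the tool goes at most 50 mm and 8.59 degrees, less where a joint would pass 70% of its speed; a pose out of reach is approached as far as the arm can. A call with a number of a shift or a turn outside -1 to 1 is refused whole. A call with a gripper value outside its range is refused whole. The fingers move at their own pace and stop on an object; "squeeze" is the grip in N (left out, the last holds). Time passes only in rows, so rows that do not move let the fingers close. It gives the time, the measured TCP pose, the force, the opening and the grip force at its end, in the units of the state.
- manip.get_state(): the state, without advancing time (a new reading comes with each control period).
- read_camera(name): name is "side" or "top"; returns the picture (420x560x3 uint8, blue, green, red); there is no depth.
- camera_info(name): a dict with "camera_matrix" (3x3 intrinsics, pixels), "world_to_cam" (4x4, takes a point from world to camera coordinates). Camera axes: x right, y down, z forward; pixel columns grow to the right and rows downward; lengths in mm; the calibration is good to about 2 mm. A picture is of the moment at which its call begins. camera_info takes no time and is no camera call.
- sign_off(): hands the job in; it is judged then, once.
Trained networks look in the newest picture that a camera, given by its name, has taken for a name from the list of things; names that differ only in an ending like _2 or _b are one class to them, and where a whole thing is asked for, a point or a joint stands for the part that bears it (a point fixed in the world has none). Each returns a list of dicts, best first, with "p" (0 to 1); they miss things now and then, are a little off and sometimes report something else, mostly with a low value. They report only what shows in the picture. A call takes as long as a camera call. They do not tell look-alikes from the thing itself.
- spotter.find_in(camera, query): "rect" ([left, top, width, height] in pixels, round what is visible of it).
- spotter.landmark_of(camera, query): "xy" ([column, row] in pixels: a listed point, or the origin of a listed thing).
The state is a dict: "time": time; "joints": joint angles; "dq": joint speeds; "tau": joint torques, N m; "position": TCP position; "orientation": TCP orientation; "wrist_force": force on the tool from outside, world axes, zero at the start; "moment": the same for the moment, N m; "width": finger opening in mm; "gripper_force": force on a finger pad.
Only numpy, scipy, OpenCV 4.12 (cv2) and the standard library are available. Lean on these libraries where they do the work, as an engineer would, in place of code of your own. Each camera call takes 0.05 s, during which the arm holds its last target. There are 200 camera calls.

TASK

The green chopping board has dried and belongs back in its full case, between the yellow and the blue one. First open the pack there: by their tabs, tip the yellow and red boards over together so that they rest leaning on the front panel while the blue and white ones stay leaning back; then take the green board from the draining stand and work it gently down between yellow and blue until it stands fully home on the case floor, tab up, inside the end cheeks. Leave the other boards in the case, and knock nothing else about.

Things in the scene. Friction and masses are not known exactly. Their poses are not given: they have to be found in the camera images.
- board_case: beech case for five index boards, fixed; origin under its centre at worktop level; x across the boards (-x = front), y along them, z up. Four boards (red, yellow, blue, white from front to back) start face to face with no gap, all leaning back on the back panel; tipped past upright they fall over and stay leaning on the front panel. Their lower edges slide on the floor when pushed
- case_floor (a point): centre of the case's inner floor, 12 mm above the worktop, same axes. Floor 46 mm wide in x; front and back panels (7 mm thick) rise from its edges, leaning out 15 degrees, to 87 mm above the worktop, mouth about 86 mm wide; inner length in y 206 mm between end cheeks 8 mm thick, reaching 86 mm above the worktop. After tipping, the yellow and blue lower edges still almost touch; the spare 13 mm of floor lies in front of the red board
- board_red: loose red chopping board, 190 long (y) x 115 tall (z) x 8 thick (x) mm, about 160 g, standing on its long edge in the case; origin at the centre of that rectangle, +z towards the tab, +x to the case's back. Its tab (36 wide, 8 thick) rises 26 mm above the upper edge, with its middle at y = 76 and z = 70 (top at z = 83.5 mm), clear of all other tabs
- board_yellow: loose yellow chopping board, 190 long (y) x 115 tall (z) x 8 thick (x) mm, about 160 g, standing on its long edge in the case; origin at the centre of that rectangle, +z towards the tab, +x to the case's back. Its tab (36 wide, 8 thick) rises 26 mm above the upper edge, with its middle at y = 38 and z = 70 (top at z = 83.5 mm), clear of all other tabs
- board_blue: loose blue chopping board, 190 long (y) x 115 tall (z) x 8 thick (x) mm, about 160 g, standing on its long edge in the case; origin at the centre of that rectangle, +z towards the tab, +x to the case's back. Its tab (36 wide, 8 thick) rises 26 mm above the upper edge, with its middle at y = -38 and z = 70 (top at z = 83.5 mm), clear of all other tabs
- board_white: loose white chopping board, 190 long (y) x 115 tall (z) x 8 thick (x) mm, about 160 g, standing on its long edge in the case; origin at the centre of that rectangle, +z towards the tab, +x to the case's back. Its tab (36 wide, 8 thick) rises 26 mm above the upper edge, with its middle at y = -76 and z = 70 (top at z = 83.5 mm), clear of all other tabs
- board_green: loose green chopping board, 190 long (y) x 115 tall (z) x 8 thick (x) mm, about 160 g, upright in the draining stand; origin at the centre of that rectangle, lower edge 14 mm above the worktop. Its tab (36 wide, 8 thick) rises 26 mm above the upper edge, with its middle at y = 0 and z = 70 (top at z = 83.5 mm)
- board_green_foot (a point): middle of the green board's lower edge, 57.5 mm below its centre (board z), mid-thickness, same axes
- drainer: steel wire draining stand on a white drip tray, 100x150 mm, fixed: three slots between wire hoops 55 mm high; the green board stands in the middle slot, 12 mm wide; origin under its centre at worktop level, x across the slots, y along them
- mug: patterned mug, 92x127x95 mm, bystander; origin under its centre
- pepper_mill: wooden pepper mill, 58x58x150 mm, bystander; origin under its centre
- oil_bottle: glass oil bottle, 62x63x264 mm, bystander; origin under its centre
- spice_jar: spice jar with purple cap, 38x38x90 mm, bystander; origin under its centre
- spice_pot: small spice jar with yellow cap, 40x40x73 mm, bystander; origin under its centre
Not all that is in view belongs to the job. Leave any turquoise look-alike of the drainer alone.

How it is judged (in metres and radians):
On the way:
1. while the green board still stands in the draining stand, the red and yellow boards lean forward against the front panel and the blue and white boards lean back (tops of yellow and blue well apart) (horizontal distance between board_green and drainer below 0.03 m and height (world z) of board_green below 0.085 m and x of board_yellow in the frame of board_case below -0.003 m and x of board_red in the frame of board_case below -0.011 m and x of board_blue in the frame of board_case above 0.008 m and angle between the z axis of board_yellow and the z axis of board_blue, either way round above 0.4 rad), for 0.3 s.
At the end, for the whole second after the job is handed in: Green board behind yellow and before blue, lower edge within 4 mm of the case floor, tab up, in line within 0.1 rad, centred lengthwise within 12 mm; the other four still in the case (centres under 85 mm high, within 50 mm of its middle plane); all five lean under 28 degrees (z of board_green_foot in the frame of case_floor below 0.004 m and z of board_green in the frame of case_floor above 0.045 m and angle between each of board_green, board_red, board_yellow, board_blue, board_white's own z axis and vertical below 0.5 rad and x of board_green in the frame of board_yellow above 0.004 m and x of board_green in the frame of board_blue below -0.004 m and angle between the y axis of board_green and the y axis of board_case, either way round below 0.1 rad and y of board_green in the frame of board_case between -0.012 and 0.012 m and z of each of board_red, board_yellow, board_blue, board_white in the frame of board_case below 0.085 m and x of board_red in the frame of board_case between -0.05 and 0.05 m and x of board_yellow in the frame of board_case between -0.05 and 0.05 m and x of board_blue in the frame of board_case between -0.05 and 0.05 m and x of board_white in the frame of board_case between -0.05 and 0.05 m); the robot touches nothing.
It fails at once if a bystander is pushed more than 25 mm from its place (distance of any of mug, pepper_mill, oil_bottle, spice_jar, spice_pot from where it was at the start of the episode above 0.025 m).
It fails at once if one of the four boards in the case is lifted out (raised more than about 30 mm) (z of any of board_red, board_yellow, board_blue, board_white in the frame of board_case above 0.1 m).
It fails at once if the green board is forced: it presses on the yellow or the blue board with more than 30 N (contact force between board_green and board_yellow above 30 N or contact force between board_green and board_blue above 30 N).
It fails at once if the fingers push or squeeze a board in the case with more than 25 N (contact force between the fingers and board_red above 25 N or contact force between the fingers and board_yellow above 25 N or contact force between the fingers and board_blue above 25 N or contact force between the fingers and board_white above 25 N).
It also fails if it takes over 54 s, if anything falls off the work surface, if the arm or the gripper's body presses on something with over 40 N, if the wrist force passes 120 N, or if a joint passes its speed limit or range.

## Working session

There is one attempt and no reset: what is moved stays moved. The work goes in short steps, Python scripts to look and compute and a tool call to move; the robot and the scene stay as the last step left them, time stands still between calls to the robot, and variables do not carry over. Pictures are saved under pics/ and viewed, at most 10 in all, crops included, and the job is handed in when it is done.

Besides the shell and the picture viewer there is one more tool, called after "Emit:" by a JSON object that holds its "fn" and its "kwargs". send_rows: Moves the arm, as the interface text tells. Its arguments: {"type":"object","properties":{"moves":{"type":"array"},"squeeze":{"type":"number"}},"required":["moves"]}

```bash
ls; mkdir -p pics
python3 - <<'E'
from station import manip, read_camera, camera_info, spotter
import cv2, numpy as np
ims=[read_camera(n) for n in("side","top")]
cv2.imwrite("pics/s.png",ims[0]);cv2.imwrite("pics/t.png",ims[1])
for n in("side","top"):
    c=camera_info(n);print(n,np.round(c["camera_matrix"],1).tolist(),np.round(c["world_to_cam"],3).tolist())
    for q in["board_case","drainer","board_green","board_red","board_yellow","board_blue","board_white"]:
        print(q,[(np.round(d["xy"]),round(d["p"],2)) for d in spotter.landmark_of(n,q)][:3],[(np.round(d["rect"]),round(d["p"],2)) for d in spotter.find_in(n,q)][:3])
s=manip.get_state();print(s)
E
```

```text
pics
side [[528.1, 0.0, 280.9], [0.0, 528.1, 214.3], [0.0, 0.0, 1.0]] [[0.841, -0.542, 0.002, -517.579], [-0.359, -0.56, -0.747, 137.878], [0.405, 0.627, -0.665, 1502.209], [0.0, 0.0, 0.0, 1.0]]
board_case [(array([270., 212.]), 0.96)] [(array([245., 171.,  54.,  64.]), 0.72), (array([273., 165.,  17.,  45.]), 0.43)]
drainer [(array([296., 363.]), 0.88), (array([317., 287.]), 0.84), (array([327., 231.]), 0.62)] [(array([267., 328.,  58.,  66.]), 0.77), (array([289., 269.,  61.,  46.]), 0.65)]
board_green [(array([318., 271.]), 0.73), (array([336., 226.]), 0.69)] [(array([297., 240.,  50.,  64.]), 0.56)]
board_red [(array([270., 210.]), 0.66), (array([271., 193.]), 0.65)] [(array([257., 157.,  26.,  54.]), 0.93)]
board_yellow [(array([276., 195.]), 0.7), (array([316., 272.]), 0.49)] [(array([271., 164.,  22.,  45.]), 0.63)]
board_blue [(array([280., 191.]), 0.58)] []
board_white [(array([278., 191.]), 0.48)] [(array([274., 162.,  25.,  51.]), 0.64)]
top [[541.9, 0.0, 280.6], [0.0, 541.9, 199.9], [0.0, 0.0, 1.0]] [[-0.436, -0.9, -0.005, 78.273], [-0.704, 0.344, -0.621, 462.69], [0.561,
[... 602 characters left out ...]
time': 1.5, 'joints': array([-1.44728623e+00,  2.90697577e-01, -1.53386116e-01,  1.12670583e+00,
       -1.34343546e-05,  1.43152236e+00]), 'dq': array([-3.00834476e-05, -2.71262745e-03,  1.84888488e-04, -1.33644028e-03,
        1.31166695e-03,  1.17574560e-05]), 'tau': array([ 1.53985591e-03, -5.37021661e+01,  3.31639194e+01,  1.78624949e-03,
       -1.78545076e-05,  1.92238997e-05]), 'position': array([ 136.39195329, -506.97727442,  200.11155513]), 'orientation': array([ 3.11450699e+00,  4.11592691e-01, -2.11861473e-05]), 'wrist_force': array([-0.23179962, -0.03613551,  0.17820506]), 'moment': array([ 0.02678974, -0.03663159, -0.02902331]), 'gripper_force': 0.0, 'width': 85.37004279936217}
```

Run:
```python
import cv2,numpy as np
a=cv2.imread("pics/s.png")[140:400,180:420];b=cv2.imread("pics/t.png")[110:290,160:460]
cv2.imwrite("pics/s4.png",cv2.resize(a,None,fx=2.3,fy=2.3,interpolation=3))
cv2.imwrite("pics/t4.png",cv2.resize(b,None,fx=2.6,fy=2.6,interpolation=3))
```

```text
(no output)
```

View pics/s4.png

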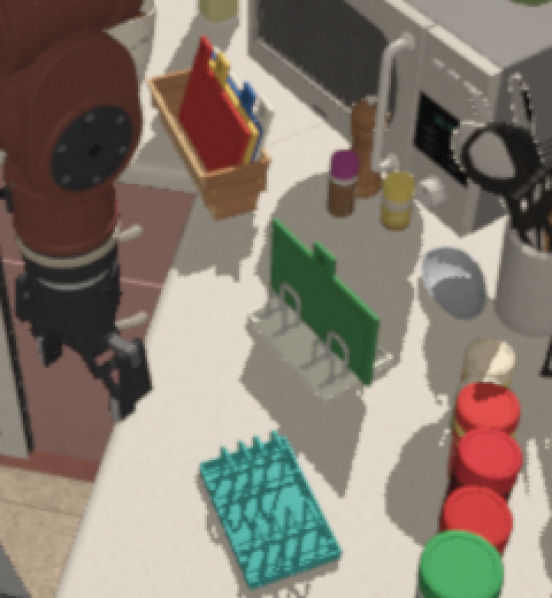

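View pics/t4.png

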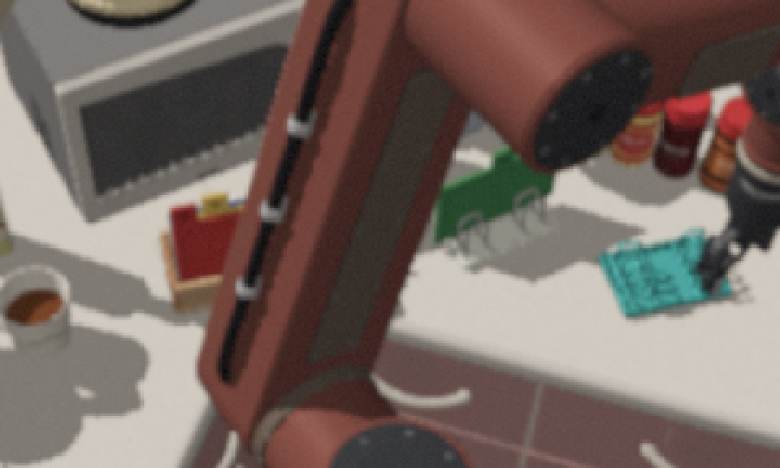

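View pics/t.png

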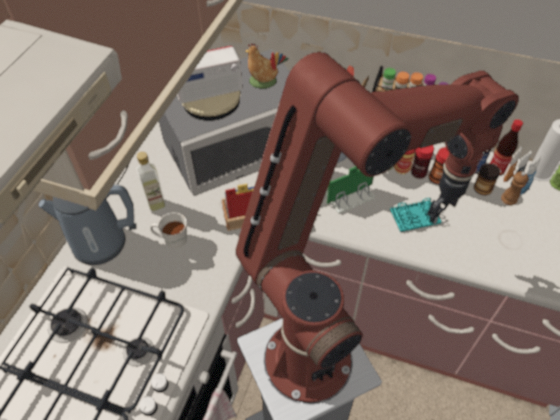

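Turquoise rack at side (296,363) is the look‑alike. The white tray with hoops holding the green board, at side (317,280) / top (350,190), is the real drainer. The case with red/yellow/blue/white tabs is at side (270,195), partly hidden by the arm in the top view. I'll do a model fit from clicked corners.

```bash
cat > h.py <<'E'
import numpy as np,cv2
from scipy.optimize import least_squares
from station import manip, read_camera, camera_info, spotter
from scipy.spatial.transform import Rotation as R
C={n:camera_info(n) for n in("side","top")}
def proj(n,P):
    c=C[n];p=np.atleast_2d(P)@np.array(c["world_to_cam"])[:3,:3].T+np.array(c["world_to_cam"])[:3,3]
    q=p@np.array(c["camera_matrix"]).T;return q[:,:2]/q[:,2:]
def place(pose,M):
    x,y,a=pose;c,s=np.cos(a),np.sin(a);M=np.atleast_2d(M)
    return np.c_[x+c*M[:,0]-s*M[:,1],y+s*M[:,0]+c*M[:,1],M[:,2]]
def fit(obs,x0):
    f=lambda p:np.concatenate([(proj(n,place(p,m))-np.array(u)).ravel() for n,m,u in obs])
    r=least_squares(f,x0,loss="soft_l1");return r.x,np.round(f(r.x).reshape(-1,2),1)
def ray(n,u,z):
    c=C[n];T=np.array(c["world_to_cam"]);d=T[:3,:3].T@np.linalg.inv(c["camera_matrix"])@[*u,1];o=-T[:3,:3].T@T[:3,3]
    return o+d*(z-o[2])/d[2]
E
python3 - <<'E'
from h import *
S=lambda x,y:(180+x/2.3,140+y/2.3);T=lambda x,y:(160+x/2.6,110+y/2.6)
for n,u,z in[("side",S(273,221),129),("side",S(379,318),129),("side",S(368,383),14),("side",S(325,243),155),("top",T(500,155),155),
 ("side",S(150,82),87),("side",S(208,178),87),("side",S(267,157),87),("side",S(215,217),0)]:print(np.round(ray(n,u,z)))
for z,q,u in[(45,"mug",None)]:pass
for n in("side","top"):
  for q in["mug","pepper_mill","oil_bottle","spice_jar","spice_pot"]:
    print(n,q,[(np.round(ray(n,d["xy"],0)),round(d["p"],2)) for d in spotter.landmark_of(n,q)][:2])
E
```

```text
[ 462. -325.  129.]
[ 473. -509.  129.]
[ 474. -504.   14.]
[ 475. -407.  155.]
[ 466. -406.  155.]
[499.  27.  87.]
[ 462. -182.   87.]
[ 547. -189.   87.]
[ 480. -170.    0.]
side mug [(array([558., 205.,   0.]), 0.82)]
side pepper_mill [(array([ 663., -238.,    0.]), 0.67)]
side oil_bottle [(array([727., 226.,   0.]), 0.68), (array([ 667., -302.,    0.]), 0.16)]
side spice_jar [(array([ 626., -243.,    0.]), 0.83), (array([526., -69.,   0.]), 0.68)]
side spice_pot [(array([ 673., -295.,    0.]), 0.71)]
top mug [(array([569., 230.,   0.]), 0.7)]
top pepper_mill [(array([ 473., -421.,    0.]), 0.25)]
top oil_bottle [(array([737., 219.,   0.]), 0.67)]
top spice_jar []
top spice_pot []
```

Run:
```python
import cv2,numpy as np
s=cv2.imread("pics/s.png");t=cv2.imread("pics/t.png")
def up(i,x,y,w,h,k):
    o=cv2.resize(i[y:y+h,x:x+w],None,fx=k,fy=k,interpolation=2)
    for c in range(0,w,10):cv2.putText(o,str(x+c),(c*k,8),0,.3,(255,255,255),1);cv2.line(o,(c*k,0),(c*k,h*k),(90,90,90),1)
    for r in range(0,h,10):cv2.putText(o,str(y+r),(0,r*k),0,.3,(255,255,255),1);cv2.line(o,(0,r*k),(w*k,r*k),(90,90,90),1)
    return o
cv=np.zeros((600,800,3),np.uint8)
def put(o,x,y):cv[y:y+o.shape[0],x:x+o.shape[1]]=o
put(up(s,243,153,60,85,7),0,0);put(up(t,218,178,46,56,7),430,0)
cv2.imwrite("pics/c1.png",cv)
cv[:]=0
put(up(s,283,230,72,82,7)[:,:504],0,0);put(up(t,322,160,42,52,7),506,0)
cv2.imwrite("pics/c2.png",cv)
```

```text
(no output)
```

View pics/c1.png

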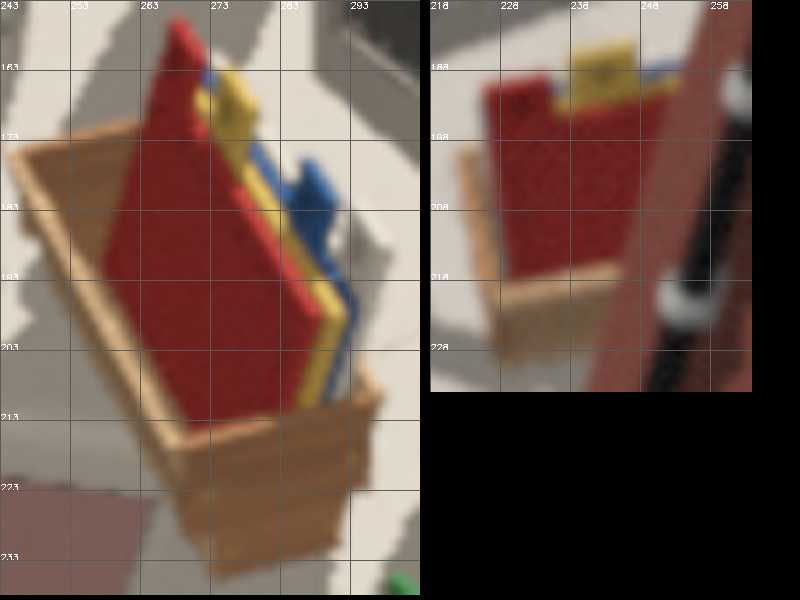

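View pics/c2.png

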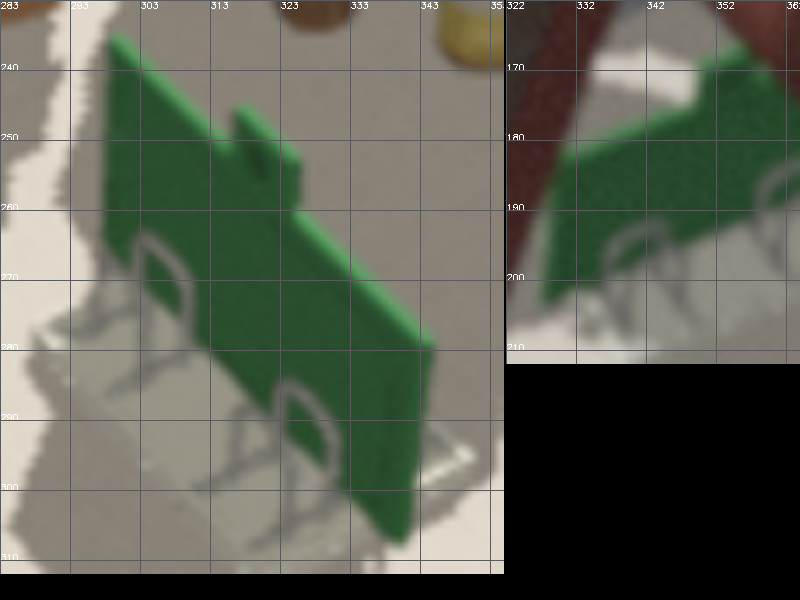

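```bash
cat >> h.py <<'E'
a=np.radians(15);sn,cs=np.sin(a),np.cos(a)
def bb(d,up,y):
    "point on leaning-back pack: d mm ahead of back panel, 'up' above the lower edge of that board (8k layers)"
    k=np.ceil(d/8-1e-6)-1;s=up-8*max(k,0)*np.tan(a)
    return [23+s*sn-d*cs,y,12+s*cs+d*sn]
E
python3 - <<'E'
from h import *
k=lambda ox,oy,sx=0:(lambda X,Y:(ox+(X-sx+.5)/7-.5,oy+(Y+.5)/7-.5))
S=k(243,153);T=k(218,178,430);S2=k(283,230);T2=k(322,160,506)
sp=[([-50,-111,87],S(175,445)),([50,-111,87],S(383,393)),([-50,111,87],S(8,153)),([-27,-111,0],S(213,580)),([27,-111,0],S(335,545)),
 (bb(32,115,-95),S(313,316)),(bb(32,141,94),S(170,22)),(bb(23.9,115,-95),S(346,313))]
tp=[(bb(32,141,94),T(486,95)),(bb(32,141,58),T(550,85)),(bb(24,141,56),T(570,57)),(bb(24,141,20),T(637,47)),([-50,111,87],T(495,295)),([-27,111,0],T(500,360))]
ob=lambda n,l:(n,np.array([m for m,_ in l]),[u for _,u in l])
for o in([ob("side",sp)],[ob("side",sp),ob("top",tp)]):
    p,r=fit(o,[520,-80,-.17]);print(np.round(p,3),r.tolist())
sg=[([-4,95,129],S2(108,42)),([-4,-95,129],S2(422,345)),([4,-95,129],S2(433,342)),([-4,-95,14],S2(405,548)),([-4,18,155],S2(235,110)),([4,-18,155],S2(300,158))]
tg=[([-4,95,129],T2(565,160)),([-4,18,129],T2(697,108)),([-4,18,155],T2(700,70)),([-4,95,14],T2(545,303))]
for o in([ob("side",sg)],[ob("side",sg),ob("top",tg)]):
    p,r=fit(o,[468,-415,.06]);print(np.round(p,3),r.tolist())
E
```

```text
[ 5.26296e+02 -7.51810e+01 -2.08000e-01] [[-1.1, 0.5], [1.3, -0.2], [-0.9, -1.6], [1.2, 0.9], [0.5, 1.5], [-0.0, -0.2], [0.3, -1.3], [-2.0, -0.4]]
[ 5.26404e+02 -7.68650e+01 -2.11000e-01] [[-0.9, 0.8], [1.6, 0.2], [-0.5, -1.4], [1.4, 1.3], [0.7, 1.9], [0.3, 0.2], [0.7, -1.1], [-1.8, -0.0], [-0.2, -0.6], [1.5, -1.2], [-1.2, 0.8], [-0.0, 0.2], [-0.8, 1.7], [-0.6, 2.2]]
[ 4.68536e+02 -4.14398e+02  2.80000e-02] [[-0.5, -0.8], [0.2, 0.7], [1.1, -0.3], [-1.0, 1.3], [-0.7, -0.5], [1.3, -0.2]]
[ 4.70157e+02 -4.14617e+02  1.20000e-02] [[0.5, -1.2], [0.2, 0.7], [1.2, -0.2], [-0.9, 1.3], [-0.1, -0.7], [1.8, -0.3], [-0.8, 1.0], [0.2, 0.6], [0.5, 0.9], [-0.0, 1.7]]
```

```bash
cat >> h.py <<'E'
CASE=np.array([526.3,-76.5,-.21]);GREEN=np.array([470,-414.5,.015])
def rot(t,tilt=0):
    "tool down, y axis at world angle t; tilt leans the tool about its x axis"
    M=np.array([[-np.sin(t),np.cos(t),0],[np.cos(t),np.sin(t),0],[0,0,-1]]).T
    return R.from_matrix(M)*R.from_euler("x",tilt)
def plan(p,r,g,step=40,start=None):
    "print rows from the present (or given) pose to p,r"
    s=manip.get_state();p0,r0=(s["position"],R.from_rotvec(s["orientation"])) if start is None else start
    w=(r0.inv()*r).as_rotvec();v=np.array(p,float)-p0
    n=int(max(np.ceil(np.linalg.norm(v)/step),np.ceil(np.degrees(np.linalg.norm(w))/6),1))
    rr=r0;rows=[]
    for i in range(n):
        rows.append([np.round(rr.inv().apply(v/n)/40,3).tolist(),np.round(np.degrees(w/n)/6,3).tolist(),g]);rr=rr*R.from_rotvec(w/n)
    for i in range(0,n,5):print(str(rows[i:i+5]).replace(" ",""))
def st():
    s=manip.get_state();print({k:np.round(s[k],3).tolist() for k in("time","position","orientation","wrist_force","width","gripper_force")})
E
python3 - <<'E'
from h import *
p=place(CASE,[70,38,200])[0];print(p);plan(p,rot(-.21),0)
E
```

```text
[602.68364022 -53.92701823 200.        ]
[[[0.835,-0.465,0.0],[-0.0,0.0,-0.617],0],[[0.864,-0.41,0.0],[-0.0,0.0,-0.617],0],[[0.888,-0.354,0.0],[-0.0,0.0,-0.617],0],[[0.909,-0.296,0.0],[-0.0,0.0,-0.617],0],[[0.926,-0.236,0.0],[-0.0,0.0,-0.617],0]]
[[[0.94,-0.176,0.0],[-0.0,0.0,-0.617],0],[[0.949,-0.115,0.0],[-0.0,0.0,-0.617],0],[[0.955,-0.054,0.0],[-0.0,0.0,-0.617],0],[[0.956,0.008,0.0],[-0.0,0.0,-0.617],0],[[0.954,0.07,0.0],[-0.0,0.0,-0.617],0]]
[[[0.947,0.131,0.0],[-0.0,0.0,-0.617],0],[[0.937,0.192,0.0],[-0.0,0.0,-0.617],0],[[0.922,0.252,0.0],[-0.0,0.0,-0.617],0],[[0.904,0.311,0.0],[-0.0,0.0,-0.617],0],[[0.882,0.369,0.0],[-0.0,0.0,-0.617],0]]
[[[0.856,0.425,0.0],[-0.0,0.0,-0.617],0],[[0.827,0.479,0.0],[-0.0,0.0,-0.617],0]]
```

Emit:
{"fn": "send_rows", "kwargs": {"moves": [[[0.83,-0.46,0],[0,0,-0.62],0],[[0.86,-0.41,0],[0,0,-0.62],0],[[0.89,-0.35,0],[0,0,-0.62],0],[[0.91,-0.3,0],[0,0,-0.62],0],[[0.93,-0.24,0],[0,0,-0.62],0]], "squeeze": 20}}

```text
time: 2.5
position: [274.2, -372.6, 200.2]
orientation: [3.006, 0.913, 0.0]
wrist_force: [1.0, -0.5, 0.3]
width: 12.7
gripper_force: 0.0
```

Emit:
{"fn": "send_rows", "kwargs": {"moves": [[[0.94,-0.18,0],[0,0,-0.62],0],[[0.95,-0.12,0],[0,0,-0.62],0],[[0.95,-0.05,0],[0,0,-0.62],0],[[0.96,0.01,0],[0,0,-0.62],0],[[0.95,0.07,0],[0,0,-0.62],0]]}}

```text
time: 3.0
position: [411.0, -238.9, 200.3]
orientation: [2.818, 1.387, 0.0]
wrist_force: [-0.4, -0.3, -0.4]
width: 0.0
gripper_force: 0.0
```

Emit:
{"fn": "send_rows", "kwargs": {"moves": [[[0.95,0.13,0],[0,0,-0.62],0],[[0.94,0.19,0],[0,0,-0.62],0],[[0.92,0.25,0],[0,0,-0.62],0],[[0.9,0.31,0],[0,0,-0.62],0],[[0.88,0.37,0],[0,0,-0.62],0]]}}

```text
time: 3.5
position: [547.4, -104.9, 200.2]
orientation: [2.557, 1.825, 0.0]
wrist_force: [1.1, -0.5, 0.4]
width: -0.1
gripper_force: 0.0
```

Run:
```python
from h import *
st();p=place(CASE,[70,38,200])[0];plan(p,rot(-.21),0)
i=read_camera("side")
o=cv2.resize(i[130:250,230:340],None,fx=5,fy=5,interpolation=2);cv2.imwrite("pics/d1.png",o)
```

```text
{'time': 3.5, 'position': [547.447, -104.934, 200.156], 'orientation': [2.557, 1.825, 0.0], 'wrist_force': [1.094, -0.467, 0.42], 'width': -0.055, 'gripper_force': 0.0}
[[[0.828,0.446,0.002],[0.001,0.0,-0.579],0],[[0.799,0.495,0.002],[0.001,0.0,-0.579],0]]
```

Emit:
{"fn": "send_rows", "kwargs": {"moves": [[[0.83,0.45,0],[0,0,-0.58],0],[[0.8,0.5,0],[0,0,-0.58],0],[[0,0,0.8],[0,0,0],0],[[0,0,0.7],[0,0,0],0],[[0,0,0.15],[0,0,0],0]]}}

```text
time: 4.05
position: [600.2, -54.7, 131.0]
orientation: [-2.441, -1.971, 0.005]
wrist_force: [-1.3, 0.8, -0.2]
width: 0.1
gripper_force: 0.0
```

Run:
```python
from h import *
st();i=read_camera("side")
o=cv2.resize(i[130:240,230:340],None,fx=5,fy=5,interpolation=2);cv2.imwrite("pics/d1.png",o)
p=manip.get_state()["position"];d=p[:2]-CASE[:2];c,s=np.cos(CASE[2]),np.sin(CASE[2]);print(c*d[0]+s*d[1],-s*d[0]+c*d[1])
```

```text
{'time': 4.05, 'position': [600.159, -54.651, 130.968], 'orientation': [-2.441, -1.971, 0.005], 'wrist_force': [-1.34, 0.775, -0.246], 'width': 0.065, 'gripper_force': 0.0}
68.12462697450833 36.5075256769576
```

View pics/d1.png

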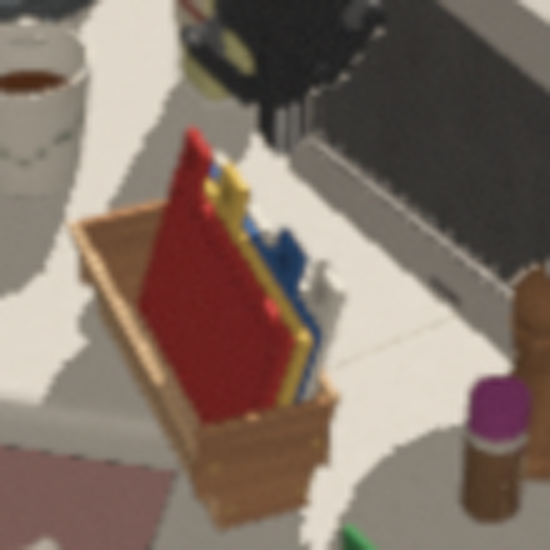

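Run:
```python
from h import *
f=lambda P:((proj("side",P)-[230,130])*5+2).round().tolist()
print("tcp",f(manip.get_state()["position"]))
print("ytab",f(place(CASE,[bb(16,141,20),bb(16,141,56),bb(24,141,20),bb(24,141,56)])))
print("btab",f(place(CASE,[bb(16,141,-20),bb(16,141,-56)])),"case",f(place(CASE,[[-50,-111,87],[50,-111,87],[-50,111,87],[50,111,87]])))
```

```text
tcp [[284.0, 187.0]]
ytab [[257.0, 186.0], [236.0, 153.0], [244.0, 189.0], [223.0, 156.0]]
btab [[280.0, 224.0], [303.0, 259.0]] case [[185.0, 436.0], [346.0, 396.0], [68.0, 217.0], [216.0, 184.0]]
```

Run:
```python
from h import *
i=read_camera("side");st()
a=cv2.resize(i[120:190,255:325],None,fx=8,fy=8,interpolation=0)
u=(proj("side",manip.get_state()["position"])[0]-[255,120])*8;cv2.circle(a,tuple(int(v) for v in u),4,(0,0,255),1)
cv2.imwrite("pics/d2.png",a)
```

```text
{'time': 4.15, 'position': [601.426, -55.311, 133.572], 'orientation': [-2.444, -1.972, 0.002], 'wrist_force': [-0.363, -0.066, 0.379], 'width': -0.358, 'gripper_force': 0.0}
```

View pics/d2.png

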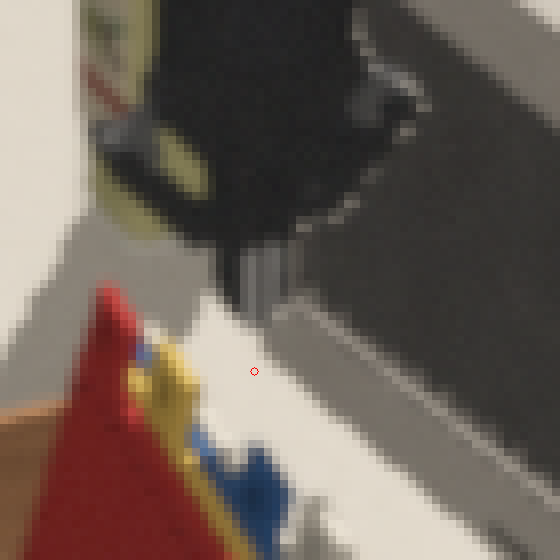

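Emit:
{"fn": "send_rows", "kwargs": {"moves": [[[0,-0.3,0],[0,0,0],0],[[0,-0.3,0],[0,0,0],0],[[0,-0.25,0],[0,0,0],0],[[0,-0.25,0],[0,0,0],0],[[0,-0.25,0],[0,0,0],0]]}}

```text
time: 4.65
position: [549.2, -44.1, 134.9]
orientation: [2.444, 1.972, 0.001]
wrist_force: [-0.7, -0.2, -0.7]
width: -0.2
gripper_force: 0.0
```

Run:
```python
from h import *
i=read_camera("side");st();print(manip.pinch_z)
a=cv2.resize(i[120:240,240:310],None,fx=5,fy=5,interpolation=2)
P=manip.get_state()["position"]
for z in(0,20):
    u=(proj("side",P+[0,0,z])[0]-[240,120])*5;cv2.circle(a,tuple(int(v) for v in u),4,(0,0,255),1)
cv2.imwrite("pics/d3.png",a)
```

```text
{'time': 4.7, 'position': [547.52, -43.556, 134.627], 'orientation': [-2.444, -1.973, 0.0], 'wrist_force': [-1.571, 0.638, 0.243], 'width': -0.112, 'gripper_force': 0.0}
18.700000000000003
```

View pics/d3.png

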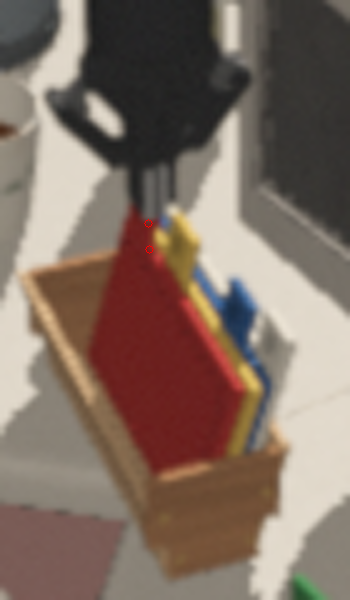

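Run:
```python
from h import *
for dz in(0,13,20,26):
    P=np.array([136.4,-507,200+dz]);y=np.array([.26,-.966,0])
    print(dz,[((proj("side",P+o*y)[0]-[180,140])*2.3).round() for o in(-50,0,50)],(proj("top",P)[0]-[160,110])*2.6, proj("side",[601.4,-55.3,133.5+dz]))
```

```text
0 [array([ 55., 387.]), array([ 92., 416.]), array([130., 447.])] [724.95966983 292.52116241] [[286.78137906 166.45203313]]
13 [array([ 54., 378.]), array([ 91., 407.]), array([129., 438.])] [727.49848048 285.84704583] [[286.81949967 163.01947982]]
20 [array([ 53., 373.]), array([ 90., 402.]), array([129., 433.])] [728.87885731 282.21826168] [[286.84019587 161.15590044]]
26 [array([ 52., 369.]), array([ 89., 398.]), array([128., 429.])] [730.06955568 279.08811106] [[286.85803104 159.54994101]]
```

Emit:
{"fn": "send_rows", "kwargs": {"moves": [[[0,0.7,-0.1],[0,0,0],0],[[0,0.6,0],[0,0,0],0],[[0,0,0.3],[0,0,0],0],[[0,0,0.25],[0,0,0],0],[[0,0,0],[0,0,0],0]]}}

```text
time: 5.2
position: [598.0, -54.5, 114.1]
orientation: [-2.442, -1.971, 0.004]
wrist_force: [-1.0, -0.6, 0.5]
width: -0.3
gripper_force: 0.0
```

Emit:
{"fn": "send_rows", "kwargs": {"moves": [[[0,-0.12,0],[0,0,0],0],[[0,-0.12,0],[0,0,0],0],[[0,0,0],[0,0,0],0]]}}

```text
time: 5.5
position: [590.1, -52.7, 116.7]
orientation: [2.444, 1.973, 0.0]
wrist_force: [-0.4, 0.3, 0.5]
width: -0.0
gripper_force: 0.0
```

```bash
cat >> h.py <<'E'
def incase():
    p=manip.get_state()["position"];d=p[:2]-CASE[:2];c,s=np.cos(CASE[2]),np.sin(CASE[2]);print("case xyz",np.round([c*d[0]+s*d[1],-s*d[0]+c*d[1],p[2]],1))
E
python3 - <<'E'
from h import *
i=read_camera("side");st();incase()
b=cv2.imread("pics/s.png")
for c in[(slice(155,170),slice(266,285)),(slice(170,200),slice(284,300))]:print(np.abs(i[c].astype(int)-b[c]).mean())
cv2.imwrite("pics/d4raw.png",i)
P=manip.get_state()["position"]
print(proj("side",P),proj("side",P+[0,0,22]))
# dark finger extent below wrist
u=proj("side",P+[0,0,22])[0].astype(int);print(i[u[1]-14:u[1]+10,u[0]-4:u[0]+5].sum(2)//3)
E
```

```text
{'time': 5.55, 'position': [590.553, -52.816, 116.73], 'orientation': [2.444, 1.973, 0.001], 'wrist_force': [-0.185, 0.481, -0.236], 'width': -0.189, 'gripper_force': 0.0}
case xyz [ 57.9  36.6 116.7]
32.280701754385966
3.588888888888889
[[283.35483007 171.56307075]] [[283.38822042 165.80878818]]
[[ 35  36  36  36  35  35  34  37  38]
 [ 37  37  36  38  35  33  34  36  37]
 [ 35  37  36  35  33  33  35  39  44]
 [ 35  38  34  37  38  42  50  44  56]
 [ 38  36  38  45  52  65  78  68  79]
 [ 42  36  47  72  78  78  95  86  85]
 [ 42  38  60  93  90  80  98  88  86]
 [ 40  38  63  95  92  79  97  89  88]
 [ 40  37  62  96  92  80  98  88  90]
 [ 43  40  63  97  92  81  97  87  85]
 [ 71  41  62  95  92  80  97  85  85]
 [124  58  64  96  92  80  99 102 103]
 [166  98  76  97  92  80 107 148 147]
 [189 158 125 110 100  99 133 187 192]
 [205 206 177 147 147 158 175 201 210]
 [189 208 203 194 203 210 211 212 213]
 [150 196 212 212 213 215 214 214 213]
 [129 190 212 214 214 214 215 214 214]
 [129 189 211 213 214 215 215 214 214]
 [146 195 211 213 214 215 214 213 213]
 [161 211 221 216 214 214 214 213 213]
 [141 199 220 217 214 214 214 214 214]
 [115 167 206 215 215 215 214 213 212]
 [ 82 115 152 198 214 214 209 205 206]]
```

Emit:
{"fn": "send_rows", "kwargs": {"moves": [[[0,-0.15,0.1],[0,0,0],0],[[0,-0.2,0],[0,0,0],0],[[0,-0.2,0],[0,0,0],0],[[0,-0.2,0],[0,0,0],0],[[0,-0.2,0],[0,0,0],0]]}}

```text
time: 6.05
position: [556.0, -45.7, 114.9]
orientation: [2.44, 1.969, 0.006]
wrist_force: [0.8, -1.1, 22.2]
width: 0.4
gripper_force: 11.9
```

Run:
```python
from h import *
i=read_camera("side");st();incase()
cv2.imwrite("pics/d4.png",cv2.resize(i[130:240,230:340],None,fx=5,fy=5,interpolation=2))
```

```text
{'time': 6.1, 'position': [554.792, -45.408, 115.007], 'orientation': [2.441, 1.97, 0.005], 'wrist_force': [0.66, -1.857, 19.827], 'width': -0.265, 'gripper_force': 10.828}
case xyz [ 21.4  36.3 115. ]
```

View pics/d4.png

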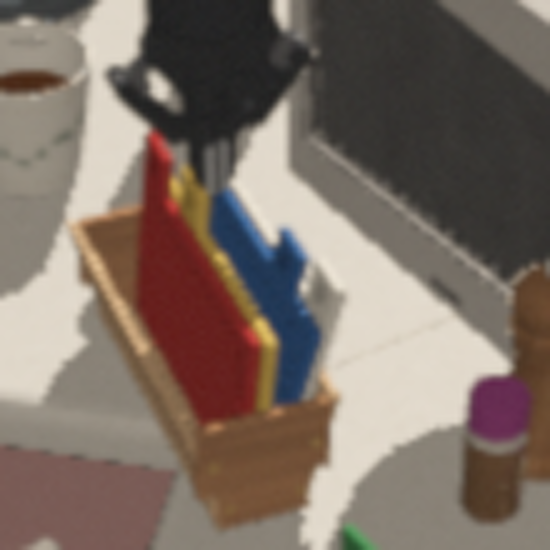

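Emit:
{"fn": "send_rows", "kwargs": {"moves": [[[0,0,-0.12],[0,0,0],0],[[0,0,0],[0,0,0],0]]}}

```text
time: 6.3
position: [553.6, -44.8, 117.5]
orientation: [2.444, 1.973, 0.001]
wrist_force: [0.2, 0.4, -0.4]
width: 0.1
gripper_force: 0.0
```

Emit:
{"fn": "send_rows", "kwargs": {"moves": [[[0,-0.2,0],[0,0,0],0],[[0,-0.2,0],[0,0,0],0]]}}

```text
time: 6.5
position: [536.8, -41.2, 116.2]
orientation: [-2.444, -1.972, 0.001]
wrist_force: [0.1, 0.2, -0.4]
width: 0.3
gripper_force: 0.0
```

Emit:
{"fn": "send_rows", "kwargs": {"moves": [[[0,-0.2,0],[0,0,0],0],[[0,-0.2,0],[0,0,0],0]]}}

```text
time: 6.7
position: [521.3, -37.9, 116.6]
orientation: [-2.444, -1.973, 0.001]
wrist_force: [-0.1, 0.7, 0.3]
width: -0.1
gripper_force: 0.0
```

Emit:
{"fn": "send_rows", "kwargs": {"moves": [[[0,-0.2,0],[0,0,0],0],[[0,-0.2,0],[0,0,0],0],[[0,0,0],[0,0,0],0]]}}

```text
time: 7.0
position: [505.6, -34.5, 116.9]
orientation: [-2.444, -1.973, 0.001]
wrist_force: [-1.1, -0.5, -0.6]
width: 0.2
gripper_force: 0.0
```

Run:
```python
from h import *
i=read_camera("side");st();incase()
cv2.imwrite("pics/d5.png",cv2.resize(i[130:240,230:340],None,fx=5,fy=5,interpolation=2))
```

```text
{'time': 7.05, 'position': [506.466, -34.695, 117.081], 'orientation': [2.444, 1.973, 0.0], 'wrist_force': [0.373, 0.172, 0.816], 'width': 0.006, 'gripper_force': 0.0}
case xyz [-28.1  36.8 117.1]
```

View pics/d5.png

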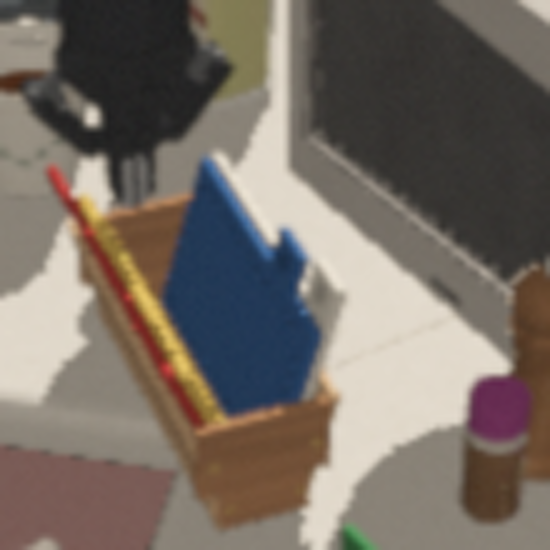

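The side picture shows red and yellow lying forward on the front panel and blue and white still leaning back. The opening is done. Next comes the green board.

Emit:
{"fn": "send_rows", "kwargs": {"moves": [[[0,0,-0.8],[0,0,0],0],[[0,0,-0.9],[0,0,0],0],[[0,0,-0.7],[0,0,0],0.5]]}}

```text
time: 7.35
position: [507.5, -35.0, 214.8]
orientation: [2.444, 1.972, 0.001]
wrist_force: [-0.0, 0.2, -0.2]
width: 13.4
gripper_force: 0.0
```

Run:
```python
from h import *
i=[read_camera(n) for n in("side","top")];cv2.imwrite("pics/e_s.png",i[0]);cv2.imwrite("pics/e_t.png",i[1])
st();plan([*GREEN[:2],205],rot(GREEN[2]),.5)
for n in("side","top"):
  for q in("board_green_foot","board_green","drainer","board_case","case_floor"):
    z={"board_green_foot":14,"board_green":71.5,"case_floor":12}.get(q,0)
    print(n,q,[(np.round(ray(n,d["xy"],z)[:2]),round(d["p"],2)) for d in spotter.landmark_of(n,q)][:3])
```

```text
{'time': 7.45, 'position': [509.454, -35.352, 216.662], 'orientation': [2.441, 1.97, 0.007], 'wrist_force': [0.345, -0.596, 0.17], 'width': 28.187, 'gripper_force': 0.0}
[[[-0.947,0.103,0.03],[0.006,0.001,-0.217],0.5],[[-0.949,0.082,0.03],[0.006,0.001,-0.217],0.5],[[-0.951,0.06,0.03],[0.006,0.001,-0.217],0.5],[[-0.952,0.039,0.029],[0.006,0.001,-0.217],0.5],[[-0.953,0.017,0.029],[0.006,0.001,-0.217],0.5]]
[[[-0.953,-0.005,0.029],[0.006,0.001,-0.217],0.5],[[-0.953,-0.026,0.029],[0.006,0.001,-0.217],0.5],[[-0.952,-0.048,0.029],[0.006,0.001,-0.217],0.5],[[-0.95,-0.07,0.029],[0.006,0.001,-0.217],0.5],[[-0.949,-0.091,0.029],[0.006,0.001,-0.217],0.5]]
side board_green_foot [(array([562., 202.]), 0.63), (array([ 642., -243.]), 0.39)]
side board_green [(array([ 466., -414.]), 0.59)]
side drainer [(array([ 284., -573.]), 0.89), (array([ 468., -415.]), 0.72)]
side board_case [(array([522., -78.]), 0.59)]
side case_floor []
top board_green_foot [(array([ 474., -414.]), 0.83), (array([540., -86.]), 0.32)]
top board_green [(array([ 479., -414.]), 0.93)]
top drainer [(array([ 299., -582.]), 0.96), (array([ 475., -416.]), 0.76)]
top board_case [(array([526., -70.]), 0.73)]
top case_floor [(array([528., -86.]), 0.72)]
```

Emit:
{"fn": "send_rows", "kwargs": {"moves": [[[-0.95,0.1,0],[0,0,-0.22],0.5],[[-0.95,0.08,0],[0,0,-0.22],0.5],[[-0.95,0.06,0],[0,0,-0.22],0.5],[[-0.95,0.04,0],[0,0,-0.22],0.5],[[-0.95,0.02,0],[0,0,-0.22],0.5]]}}

```text
time: 8.45
position: [486.7, -225.7, 212.8]
orientation: [-2.326, -2.112, -0.0]
wrist_force: [0.2, 0.2, 0.2]
width: 42.9
gripper_force: 0.0
```

Emit:
{"fn": "send_rows", "kwargs": {"moves": [[[-0.95,0,0],[0,0,-0.22],0.5],[[-0.95,-0.03,0],[0,0,-0.22],0.5],[[-0.95,-0.05,0],[0,0,-0.22],0.5],[[-0.95,-0.07,0],[0,0,-0.22],0.5],[[-0.95,-0.09,0],[0,0,-0.22],0.5]]}}

```text
time: 8.95
position: [467.3, -415.1, 212.7]
orientation: [-2.2, -2.242, -0.0]
wrist_force: [0.9, 0.0, 0.4]
width: 42.5
gripper_force: 0.0
```

Run:
```python
from h import *
i=[read_camera(n) for n in("side","top")];cv2.imwrite("pics/f_s.png",i[0]);cv2.imwrite("pics/f_t.png",i[1])
st();plan([*GREEN[:2],105],rot(GREEN[2]),.5)
# green mask fit of board silhouette
from scipy.optimize import minimize
ms=[]
for n,I in zip(("side","top"),i):
    h=cv2.cvtColor(I,cv2.COLOR_BGR2HSV);m=cv2.inRange(h,(55,110,30),(75,255,200))
    w=np.zeros_like(m);c=proj(n,[470,-414,85])[0].astype(int);w[c[1]-50:c[1]+50,c[0]-45:c[0]+45]=255;m&=w;ms.append(m)
    k,l,s,_=cv2.connectedComponentsWithStats(m);print(n,s[1:][s[1:,4]>20].tolist())
```

```text
{'time': 9.05, 'position': [466.635, -417.817, 211.834], 'orientation': [2.205, 2.237, -0.002], 'wrist_force': [0.35, 0.419, -0.66], 'width': 42.735, 'gripper_force': 0.0}
[[[0.028,0.029,0.89],[-0.002,0.003,-0.002],0.5],[[0.028,0.029,0.89],[-0.002,0.003,-0.002],0.5],[[0.027,0.029,0.89],[-0.002,0.003,-0.002],0.5]]
side [[299, 236, 45, 70, 1191]]
top [[329, 165, 46, 36, 655]]
```

Run:
```python
from h import *
from scipy.optimize import minimize
ms={}
for n,f in(("side","f_s"),("top","f_t")):
    I=cv2.imread(f"pics/{f}.png");h=cv2.cvtColor(I,cv2.COLOR_BGR2HSV);m=cv2.inRange(h,(50,90,30),(80,255,255))
    w=np.zeros_like(m);c=proj(n,[470,-414,85])[0].astype(int);w[c[1]-50:c[1]+50,c[0]-45:c[0]+45]=255;ms[n]=(m&w)>0
box=lambda y0,y1,z0,z1:np.array([[x,y,z] for x in(-4,4) for y in(y0,y1) for z in(z0,z1)])
def render(n,p):
    m=np.zeros((1680,2240),np.uint8)
    for b in(box(-95,95,14,129),box(-18,18,129,155)):
        u=proj(n,place(p,b));cv2.fillConvexPoly(m,cv2.convexHull(np.round((u+.5)*4).astype(np.int32)),255)
    return cv2.resize(m,(560,420),interpolation=cv2.INTER_AREA)/255.
for ns in(["side"],["top"],["side","top"]):
    f=lambda q:sum(np.abs(render(n,q*[1,1,.01])-ms[n]).sum() for n in ns)
    r=minimize(f,[470,-414.5,1.5],method="Nelder-Mead",options=dict(initial_simplex=[[470,-414,1.5],[478,-414,1.5],[470,-406,1.5],[470,-414,8]]))
    print(ns,r.x.round(1),r.fun,f(np.array([470,-414.5,1.5])))
```

```text
['side'] [ 469.  -412.5   -2.8] 337.55294117647054 413.7529411764706
['top'] [ 476.9 -416.4   12.9] 300.678431372549 395.10196078431375
['side', 'top'] [ 4.705e+02 -4.104e+02  4.000e-01] 765.2039215686274 808.8549019607843
```

Emit:
{"fn": "send_rows", "kwargs": {"moves": [[[0.05,0.04,0.9],[0,0,0],0.5],[[0.04,0.04,0.9],[0,0,0],0.5],[[0,0,0.5],[0,0,0],0.5],[[0,0,0.3],[0,0,0],0.5],[[0,0,0],[0,0,0],0.5]]}}

```text
time: 9.55
position: [470.3, -408.8, 107.5]
orientation: [-2.2, -2.239, -0.0]
wrist_force: [-0.9, 0.1, 0.0]
width: 42.9
gripper_force: 0.0
```

Emit:
{"fn": "send_rows", "kwargs": {"moves": [[[-0.1,0,0.05],[0,0,0],0.5],[[0,0,0],[0,0,0],0.5],[[0,0,0],[0,0,0],0.05],[[0,0,0],[0,0,0],0.0],[[0,0,0],[0,0,0],0.0]], "squeeze": 50}}

```text
time: 10.05
position: [471.3, -414.3, 107.7]
orientation: [2.201, 2.24, -0.0]
wrist_force: [-0.0, -0.4, 1.7]
width: 6.6
gripper_force: 50.6
```

Emit:
{"fn": "send_rows", "kwargs": {"moves": [[[0,0,0],[0,0,0],0.0],[[0,0,0],[0,0,0],0.0],[[0,0,0],[0,0,0],0.0]]}}

```text
time: 10.35
position: [471.3, -414.3, 107.6]
orientation: [2.201, 2.24, -0.0]
wrist_force: [0.2, 0.3, 6.7]
width: 6.7
gripper_force: 51.1
```

Emit:
{"fn": "send_rows", "kwargs": {"moves": [[[0,0,-0.4],[0,0,0],0],[[0,0,-0.6],[0,0,0],0],[[0,0,-0.7],[0,0,0],0],[[0,0,-0.8],[0,0,0],0],[[0,0,-0.9],[0,0,0],0]]}}

```text
time: 10.85
position: [470.4, -413.3, 243.2]
orientation: [-2.2, -2.24, -0.0]
wrist_force: [0.6, -0.7, -1.3]
width: 6.7
gripper_force: 50.2
```

Emit:
{"fn": "send_rows", "kwargs": {"moves": [[[0,0,-0.7],[0,0,0],0],[[0,0,0],[0,0,0],0],[[0,0,0],[0,0,0],0],[[0,0,0],[0,0,0],0]]}}

```text
time: 11.25
position: [470.4, -413.4, 269.2]
orientation: [-2.2, -2.239, -0.0]
wrist_force: [0.5, -0.5, -1.5]
width: 6.7
gripper_force: 50.2
```

```bash
cat > g.py <<'E'
from h import *
from scipy.optimize import minimize
box=lambda y0,y1,z0,z1:np.array([[x,y,z] for x in(-4,4) for y in(y0,y1) for z in(z0,z1)],float)
def mask(n,I,c,tabdrop=0):
    h=cv2.cvtColor(I,cv2.COLOR_BGR2HSV);m=cv2.inRange(h,(50,90,30),(80,255,255))
    w=np.zeros_like(m);u=proj(n,c)[0].astype(int);w[max(u[1]-60,0):u[1]+60,max(u[0]-60,0):u[0]+60]=255;m&=w
    k,l,s,_=cv2.connectedComponentsWithStats(m);return l==1+np.argmax(s[1:,4])
def pts(q):  # q: x,y,z of board centre, rotvec (deg) about x,y,z
    return R.from_euler("zyx",[q[3],q[4],q[5]],degrees=True),np.array(q[:3])
def render(n,q):
    m=np.zeros((1680,2240),np.uint8);r,t=pts(q)
    for b in(box(-95,95,-57.5,57.5),):
        u=proj(n,r.apply(b)+t);cv2.fillConvexPoly(m,cv2.convexHull(np.round((u+.5)*4).astype(np.int32)),255)
    return cv2.resize(m,(560,420),interpolation=cv2.INTER_AREA)/255.
E
python3 - <<'E'
from g import *
s=manip.get_state();st();P=s["position"]
ms={}
c0=np.array([P[0],P[1],P[2]-36])
for n in("side","top"):
    I=read_camera(n);cv2.imwrite(f"pics/g_{n}.png",I);ms[n]=mask(n,I,c0).astype(float);ys,xs=np.nonzero(ms[n]);print(n,len(xs),xs.min(),xs.max(),ys.min(),ys.max())
yaw=np.degrees(GREEN[2])
for ns in(["side"],["top"],["side","top"]):
    f=lambda q:sum(np.abs(render(n,q)-ms[n]).sum() for n in ns)
    x0=np.array([*c0,yaw,0,0]);S=np.vstack([x0]+[x0+np.eye(6)[i]*[6,6,6,4,4,4][i] for i in range(6)])
    r=minimize(f,x0,method="Nelder-Mead",options=dict(initial_simplex=S,maxiter=600));print(ns,r.x.round(1),round(r.fun),(r.x-x0).round(1),round(f(x0)))
E
```

```text
{'time': 11.25, 'position': [470.438, -413.365, 269.237], 'orientation': [-2.2, -2.239, -0.0], 'wrist_force': [0.548, -0.456, -1.503], 'width': 6.667, 'gripper_force': 50.212}
side 1766 300 349 189 264
top 1023 331 380 132 171
['side'] [ 471.  -409.7  229.5   -0.7   -3.6   -3.1] 153 [ 0.6  3.7 -3.8 -1.5 -3.6 -3.1] 329
['top'] [ 474.2 -411.6  232.4    3.7   -7.1    4.9] 116 [ 3.8  1.8 -0.8  2.9 -7.1  4.9] 298
['side', 'top'] [ 470.2 -407.5  231.9    0.8   -3.8    0.6] 422 [-0.3  5.8 -1.3 -0.  -3.8  0.6] 627
```

```bash
cat > casefit.py <<'E'
from g import *
hull=np.array([[x,y,z] for y in(-111,111) for x,z in((-50.3,87),(50.3,87),(-27,0),(27,0))],float)
ms={}
for n in("side","top"):
    I=cv2.imread(f"pics/g_{n}.png");h=cv2.cvtColor(I,cv2.COLOR_BGR2HSV);H,S,V=[h[...,k].astype(int) for k in range(3)]
    u=proj(n,place(CASE,[0,0,45]))[0].astype(int);w=np.zeros(H.shape,bool);w[u[1]-45:u[1]+45,u[0]-45:u[0]+45]=1
    beech=(H>=8)&(H<=19)&(S>75)&(S<190)&(V>50)&w
    k,l,s,_=cv2.connectedComponentsWithStats(beech.astype(np.uint8));big=np.argmax(s[1:,4])+1
    beech=np.isin(l,[j for j in range(1,k) if s[j,4]>15])
    board=(S>120)&~beech&w
    ms[n]=(beech,board,w);print(n,s[1:][s[1:,4]>15].tolist(),board.sum())
    a=I.copy();a[beech]=(255,0,255)
def ren(n,p):
    m=np.zeros((1680,2240),np.uint8);cv2.fillConvexPoly(m,cv2.convexHull(np.round((proj(n,place(p,hull))+.5)*4).astype(np.int32)),255)
    return cv2.resize(m,(560,420),interpolation=cv2.INTER_AREA)/255.
for ns in(["side"],["top"],["side","top"]):
    def f(q):
        t=0
        for n in ns:
            r=ren(n,q*[1,1,.01]);b,bd,w=ms[n];t+=((1-r)*b).sum()+(r*(w&~b&~bd)).sum()
        return t
    x0=CASE*[1,1,100];r=minimize(f,x0,method="Nelder-Mead",options=dict(initial_simplex=[x0,x0+[8,0,0],x0+[0,8,0],x0+[0,0,6]]))
    print(ns,r.x.round(1),round(r.fun),round(f(x0)))
E
python3 casefit.py
```

```text
side [[244, 169, 54, 67, 829], [251, 169, 17, 21, 179]] 1501
top [[281, 175, 11, 9, 62], [274, 185, 17, 36, 280]] 2341
['side'] [524.4 -72.5 -21.6] 213 270
['top'] [548.  -83.8 -38.5] 1207 1252
['side', 'top'] [524.9 -72.6 -22. ] 1476 1522
```

```bash
sed -i 's/^CASE=.*;GREEN/CASE=np.array([525,-74.5,-.213]);GREEN/' h.py
python3 - <<'E'
from h import *
plan([*place(CASE,[1,-2.5,0])[0][:2],272],rot(CASE[2]),0,step=36)
E
```

```text
[[[0.838,0.152,-0.005],[-0.002,-0.002,0.22],0],[[0.841,0.133,-0.005],[-0.002,-0.002,0.22],0],[[0.844,0.114,-0.006],[-0.002,-0.002,0.22],0],[[0.847,0.094,-0.006],[-0.002,-0.002,0.22],0],[[0.848,0.075,-0.006],[-0.002,-0.002,0.22],0]]
[[[0.85,0.055,-0.006],[-0.002,-0.002,0.22],0],[[0.851,0.035,-0.006],[-0.002,-0.002,0.22],0],[[0.852,0.016,-0.006],[-0.002,-0.002,0.22],0],[[0.852,-0.004,-0.006],[-0.002,-0.002,0.22],0],[[0.851,-0.024,-0.007],[-0.002,-0.002,0.22],0]]
```

Emit:
{"fn": "send_rows", "kwargs": {"moves": [[[0.84,0.15,0],[0,0,0.22],0],[[0.84,0.13,0],[0,0,0.22],0],[[0.84,0.11,0],[0,0,0.22],0],[[0.85,0.09,0],[0,0,0.22],0],[[0.85,0.08,0],[0,0,0.22],0]]}}

```text
time: 11.85
position: [497.7, -244.1, 270.0]
orientation: [-2.327, -2.108, 0.001]
wrist_force: [0.2, 0.4, -1.3]
width: 6.5
gripper_force: 50.2
```

Emit:
{"fn": "send_rows", "kwargs": {"moves": [[[0.85,0.06,0],[0,0,0.22],0],[[0.85,0.04,0],[0,0,0.22],0],[[0.85,0.02,0],[0,0,0.22],0],[[0.85,0,0],[0,0,0.22],0],[[0.85,-0.02,0],[0,0,0.22],0]]}}

```text
time: 12.35
position: [526.0, -76.5, 270.1]
orientation: [-2.445, -1.971, 0.001]
wrist_force: [-0.1, -0.4, -1.3]
width: 6.8
gripper_force: 50.2
```

Emit:
{"fn": "send_rows", "kwargs": {"moves": [[[0,0,0],[0,0,0],0],[[0,0,0],[0,0,0],0],[[0,0,0],[0,0,0],0]]}}

```text
time: 12.65
position: [526.2, -78.5, 270.4]
orientation: [-2.444, -1.973, 0.001]
wrist_force: [0.5, 0.5, -0.9]
width: 6.7
gripper_force: 50.2
```

```bash
cat > gf.py <<'E'
import sys
from g import *
s=manip.get_state();st();incase();P=s["position"];r0=R.from_rotvec(s["orientation"]);ty=r0.apply([0,1,0]);yaw=np.degrees(np.arctan2(ty[1],ty[0]))
c0=np.array([P[0],P[1],P[2]-36]);ms={};ok={}
def poly(n,b,q,pad=0):
    m=np.zeros((1680,2240),np.uint8);r,t=pts(q)
    cv2.fillConvexPoly(m,cv2.convexHull(np.round((proj(n,r.apply(b)+t)+.5)*4).astype(np.int32)),255)
    return cv2.resize(m,(560,420),interpolation=cv2.INTER_AREA)/255.
x0=np.array([*c0,yaw,0,0])
for n in("side","top"):
    I=read_camera(n);cv2.imwrite(f"pics/k_{n}.png",I);ms[n]=mask(n,I,c0).astype(float)
    ok[n]=1-cv2.dilate((poly(n,box(-24,24,45,100)*[4,1,1],x0)>0).astype(np.uint8),np.ones((3,3)))
    ys,xs=np.nonzero(ms[n]);print(n,len(xs),xs.min(),xs.max(),ys.min(),ys.max())
B=box(-95,95,-57.5,57.5)
for ns in(["side"],["top"],["side","top"]):
    f=lambda q:sum((ok[n]*np.abs(poly(n,B,q)-ms[n])).sum() for n in ns)
    S=np.vstack([x0]+[x0+np.eye(6)[i]*[6,6,6,4,4,4][i] for i in range(6)])
    r=minimize(f,x0,method="Nelder-Mead",options=dict(initial_simplex=S,maxiter=900));r=minimize(f,r.x,method="Nelder-Mead",options=dict(initial_simplex=S-x0+r.x,maxiter=900))
    d=r.x[:2]-CASE[:2];c,sn_=np.cos(CASE[2]),np.sin(CASE[2])
    print(ns,"dev",(r.x-x0).round(1),"case xy",np.round([c*d[0]+sn_*d[1],-sn_*d[0]+c*d[1]],1),round(r.fun),round(f(x0)))
E
python3 gf.py
```

```text
{'time': 12.65, 'position': [526.161, -78.486, 270.424], 'orientation': [-2.444, -1.973, 0.001], 'wrist_force': [0.539, 0.524, -0.911], 'width': 6.722, 'gripper_force': 50.188}
case xyz [  2.   -3.7 270.4]
side 731 259 281 121 185
top 807 235 283 165 188
['side'] dev [ 1.5  5.8  0.6 -3.  -0.3 -1.3] case xy [2.3 2.4] 44 159
['top'] dev [-15.9  -9.6   4.6  10.7 -20.4  14.5] case xy [-11.5 -16.4] 212 651
['side', 'top'] dev [ 0.3  5.5  2.7 -2.3 -4.  -1.2] case xy [1.2 1.8] 654 809
```

Emit:
{"fn": "send_rows", "kwargs": {"moves": [[[-0.04,-0.02,0.5],[0,0,-0.15],0],[[0,0,0.6],[0,0,0],0],[[0,0,0.6],[0,0,0],0],[[0,0,0.6],[0,0,0],0],[[0,0,0.4],[0,0,0],0]], "squeeze": 40}}

```text
time: 13.25
position: [524.4, -80.1, 161.2]
orientation: [-2.429, -1.99, 0.002]
wrist_force: [-0.4, 0.3, -1.1]
width: 6.7
gripper_force: 50.2
```

Emit:
{"fn": "send_rows", "kwargs": {"moves": [[[0,0,0.2],[0,0,0],0],[[0,0,0.15],[0,0,0],0],[[0,0,0],[0,0,0],0]]}}

```text
time: 13.55
position: [525.2, -79.7, 148.7]
orientation: [-2.429, -1.991, 0.0]
wrist_force: [-0.1, -0.4, -0.8]
width: 6.6
gripper_force: 50.2
```

```bash
python3 gf.py
```

```text
{'time': 13.55, 'position': [525.235, -79.693, 148.709], 'orientation': [-2.429, -1.991, 0.0], 'wrist_force': [-0.122, -0.435, -0.805], 'width': 6.64, 'gripper_force': 50.16}
case xyz [  1.3  -5.  148.7]
side 675 259 281 158 212
top 784 237 283 182 207
['side'] dev [ 1.7  6.2 -1.3 -1.8  0.6 -1.1] case xy [1.6 1.4] 64 118
['top'] dev [  2.  -19.    8.5   8.8 -15.5  12.3] case xy [  7.3 -23.2] 203 578
['side', 'top'] dev [ 0.6  4.8  8.9 -0.6 -5.6 -2.1] case xy [ 0.9 -0.2] 615 696
```

Emit:
{"fn": "send_rows", "kwargs": {"moves": [[[0,0,0.2],[0,0,0],0],[[0,0,0.2],[0,0,0],0],[[0,0,0.15],[0,0,0],0],[[0,0,0],[0,0,0],0]]}}

```text
time: 14.05
position: [525.7, -79.4, 126.3]
orientation: [2.429, 1.992, 0.001]
wrist_force: [2.6, -0.3, -2.2]
width: 6.5
gripper_force: 50.4
```

Emit:
{"fn": "send_rows", "kwargs": {"moves": [[[0,0,0.1],[0,0,0],0],[[0,0,0],[0,0,0],0]]}}

```text
time: 14.25
position: [526.1, -79.5, 123.0]
orientation: [2.428, 1.992, 0.001]
wrist_force: [3.9, -0.6, -1.7]
width: 6.8
gripper_force: 50.7
```

Emit:
{"fn": "send_rows", "kwargs": {"moves": [[[0,0,0.08],[0,0,0],0],[[0,0,0],[0,0,0],0]]}}

```text
time: 14.45
position: [526.2, -79.6, 120.0]
orientation: [2.428, 1.991, 0.002]
wrist_force: [5.5, -0.5, 2.0]
width: 6.8
gripper_force: 51.7
```

Emit:
{"fn": "send_rows", "kwargs": {"moves": [[[0,0.02,0.06],[0,0,0],0],[[0,0,0],[0,0,0],0]]}}

```text
time: 14.65
position: [527.1, -79.8, 117.8]
orientation: [2.428, 1.991, 0.002]
wrist_force: [4.1, -0.5, 4.2]
width: 6.9
gripper_force: 52.1
```

Emit:
{"fn": "send_rows", "kwargs": {"moves": [[[0,0.02,0.06],[0,0,0],0],[[0,0,0],[0,0,0],0]]}}

```text
time: 14.85
position: [529.3, -80.2, 117.3]
orientation: [2.426, 1.99, 0.005]
wrist_force: [2.2, 0.5, 21.7]
width: 6.7
gripper_force: 53.6
```

Emit:
{"fn": "send_rows", "kwargs": {"moves": [[[0,0,-0.07],[0,0,0],0],[[0,-0.05,0],[0,0,0],0],[[0,0,0],[0,0,0],0]]}}

```text
time: 15.15
position: [525.4, -79.5, 118.1]
orientation: [2.428, 1.992, 0.001]
wrist_force: [3.9, -1.0, 6.7]
width: 6.5
gripper_force: 52.6
```

Emit:
{"fn": "send_rows", "kwargs": {"moves": [[[0,-0.06,0],[0,0,0],0],[[0,0,0],[0,0,0],0]]}}

```text
time: 15.35
position: [523.3, -79.1, 118.0]
orientation: [2.428, 1.991, 0.002]
wrist_force: [4.7, -0.7, 3.5]
width: 6.8
gripper_force: 55.0
```

Emit:
{"fn": "send_rows", "kwargs": {"moves": [[[0,-0.06,0],[0,0,0],0],[[0,0,0],[0,0,0],0]]}}

```text
time: 15.55
position: [521.2, -78.6, 118.0]
orientation: [2.428, 1.991, 0.002]
wrist_force: [6.4, -1.5, 2.9]
width: 6.6
gripper_force: 58.3
```

```bash
python3 gf.py | grep -v top
```

```text
{'time': 15.55, 'position': [521.212, -78.6, 118.001], 'orientation': [2.428, 1.991, 0.002], 'wrist_force': [6.417, -1.511, 2.886], 'width': 6.574, 'gripper_force': 58.326}
case xyz [ -2.8  -4.8 118. ]
side 490 259 281 168 212
['side'] dev [  8.8  13.4   9.9  -2.8   3.1 -23.3] case xy [ 2.9 10.1] 79 261
```

Emit:
{"fn": "send_rows", "kwargs": {"moves": [[[0,0,0.05],[0,0,0],0],[[0,0,0],[0,0,0],0]]}}

```text
time: 15.85
position: [521.8, -78.9, 116.3]
orientation: [2.427, 1.991, 0.003]
wrist_force: [6.5, -1.5, 4.8]
width: 6.7
gripper_force: 58.5
```

Emit:
{"fn": "send_rows", "kwargs": {"moves": [[[0,0,0.05],[0,0,0],0],[[0,0,0],[0,0,0],0]]}}

```text
time: 16.05
position: [522.6, -78.9, 115.1]
orientation: [2.426, 1.99, 0.005]
wrist_force: [5.9, -0.2, 13.0]
width: 6.9
gripper_force: 58.5
```

Emit:
{"fn": "send_rows", "kwargs": {"moves": [[[0,-0.06,-0.03],[0,0,0],0],[[0,-0.06,0],[0,0,0],0],[[0,0,0],[0,0,0],0]]}}

```text
time: 16.35
position: [515.7, -77.5, 115.0]
orientation: [2.429, 1.992, 0.001]
wrist_force: [5.9, -2.0, 2.9]
width: 6.5
gripper_force: 53.8
```

Emit:
{"fn": "send_rows", "kwargs": {"moves": [[[0,0,0.05],[0,0,0],0],[[0,0,0],[0,0,0],0]]}}

```text
time: 16.55
position: [515.9, -77.6, 112.9]
orientation: [2.429, 1.992, 0.001]
wrist_force: [5.4, -2.0, 2.6]
width: 6.5
gripper_force: 54.0
```

Emit:
{"fn": "send_rows", "kwargs": {"moves": [[[0,0,0.05],[0,0,0],0],[[0,0,0],[0,0,0],0]]}}

```text
time: 16.75
position: [516.1, -77.6, 110.9]
orientation: [2.428, 1.992, 0.001]
wrist_force: [5.4, -0.8, 3.0]
width: 6.9
gripper_force: 54.6
```

Emit:
{"fn": "send_rows", "kwargs": {"moves": [[[0,0,0.05],[0,0,0],0],[[0,0,0],[0,0,0],0]]}}

```text
time: 16.95
position: [516.0, -77.6, 108.7]
orientation: [2.429, 1.992, 0.001]
wrist_force: [5.0, -0.3, 2.8]
width: 6.6
gripper_force: 55.5
```

Emit:
{"fn": "send_rows", "kwargs": {"moves": [[[0,0,0.04],[0,0,0],0],[[0,0,0],[0,0,0],0]]}}

```text
time: 17.15
position: [515.8, -77.5, 107.1]
orientation: [2.429, 1.992, 0.001]
wrist_force: [4.7, -0.6, 1.0]
width: 6.7
gripper_force: 55.3
```

Emit:
{"fn": "send_rows", "kwargs": {"moves": [[[0,0,0.04],[0,0,0],0],[[0,0,0],[0,0,0],0]]}}

```text
time: 17.35
position: [516.1, -77.3, 105.8]
orientation: [2.429, 1.992, 0.002]
wrist_force: [5.5, 1.2, 4.3]
width: 6.9
gripper_force: 55.4
```

Emit:
{"fn": "send_rows", "kwargs": {"moves": [[[0,0,0.03],[0,0,0],0],[[0,0,0],[0,0,0],0]]}}

```text
time: 17.55
position: [517.2, -77.4, 105.7]
orientation: [2.427, 1.991, 0.004]
wrist_force: [5.2, 0.9, 13.8]
width: 7.0
gripper_force: 54.9
```

Emit:
{"fn": "send_rows", "kwargs": {"moves": [[[0,0,-0.02],[0,0,0],0.1],[[0,0,0],[0,0,0],0.2],[[0,0,0],[0,0,0],0.25],[[0,0,0],[0,0,0],0.25]]}}

```text
time: 17.95
position: [514.3, -77.1, 104.5]
orientation: [-2.427, -1.991, 0.002]
wrist_force: [-0.0, -0.8, 0.7]
width: 21.2
gripper_force: 0.0
```

```bash
python3 gf.py | grep -v top; python3 -c "
from h import *
for q in('board_green','board_green_foot'):
  for n in('side','top'):print(q,n,[(np.round(ray(n,d['xy'],69.5 if q=='board_green' else 12)[:2]),round(d['p'],2)) for d in spotter.landmark_of(n,q)][:2])
"
```

```text
{'time': 17.95, 'position': [514.271, -77.118, 104.509], 'orientation': [-2.427, -1.991, 0.002], 'wrist_force': [-0.04, -0.766, 0.748], 'width': 21.167, 'gripper_force': 0.0}
case xyz [ -9.9  -4.8 104.5]
side 105 264 280 172 211
['side'] dev [ 13.6   1.9  15.2 -19.7   1.7  -3.9] case xy [ 3.  -0.1] 153 576
board_green side [(array([521., -79.]), 0.63)]
board_green top [(array([ 628., -270.]), 0.39), (array([501., -71.]), 0.2)]
board_green_foot side []
board_green_foot top []
```

Emit:
{"fn": "send_rows", "kwargs": {"moves": [[[0,0,-0.15],[0,0,0],0.25],[[0,0,-0.3],[0,0,0],0.25],[[0,0,-0.5],[0,0,0],0.25],[[0,0,-0.8],[0,0,0],0.25],[[0,0,-1],[0,0,0],0.25]]}}

```text
time: 18.75
position: [514.7, -77.2, 216.6]
orientation: [-2.428, -1.992, 0.001]
wrist_force: [0.2, -0.2, -0.9]
width: 21.1
gripper_force: 0.0
```

Run:
```python
from g import *
st();I=read_camera("side");cv2.imwrite("pics/m_side.png",I)
h=cv2.cvtColor(I,cv2.COLOR_BGR2HSV)
def comp(lo,hi):
    m=cv2.inRange(h,lo,hi);w=np.zeros_like(m);w[145:240,238:310]=255;m&=w
    k,l,s,_=cv2.connectedComponentsWithStats(m);return s[1:][s[1:,4]>8].tolist()
print("green",comp((45,70,30),(85,255,255)));print("yellow",comp((20,100,60),(32,255,255)));print("blue",comp((100,100,30),(125,255,255)));print("red",comp((172,120,30),(180,255,255)),comp((0,150,30),(6,255,255)))
# predicted green for lean hypotheses: pivot on floor
def pr(x,th,name,ty):
    B=lambda y,u,d:[x+d*np.cos(th)+u*np.sin(th),y,12+u*np.cos(th)-d*np.sin(th)+abs(4*np.sin(th))]
    for lab,P in(("tabtop",[B(ty+18,141,4),B(ty-18,141,4),B(ty+18,141,-4),B(ty-18,141,-4)]),("edge",[B(95,115,4),B(-95,115,4),B(-95,115,-4)])):print(name,round(np.degrees(th)),lab,proj("side",place(CASE,P)).round().tolist())
for th in(-.35,0,.26):pr(0,th,"g",0)
G=cv2.inRange(h,(45,70,30),(85,255,255))>0
lut=np.full(G.shape,".");lut[G]="g";lut[cv2.inRange(h,(20,100,60),(32,255,255))>0]="y";lut[cv2.inRange(h,(100,100,30),(125,255,255))>0]="b"
lut[(cv2.inRange(h,(172,120,30),(180,255,255))|cv2.inRange(h,(0,150,30),(6,255,255)))>0]="r";lut[(h[...,1]<40)&(h[...,2]>150)]=" "
print("\n".join("%d "%r+"".join(lut[r,240:304]) for r in range(155,222)))
```

```text
{'time': 18.75, 'position': [514.699, -77.188, 216.624], 'orientation': [-2.428, -1.992, 0.001], 'wrist_force': [0.22, -0.231, -0.875], 'width': 21.094, 'gripper_force': 0.0}
green [[265, 172, 16, 40, 118]]
yellow [[255, 165, 25, 49, 511]]
blue [[268, 162, 26, 49, 542]]
red [] [[242, 162, 28, 53, 156]]
g -20 tabtop [[253.0, 174.0], [257.0, 181.0], [250.0, 175.0], [254.0, 182.0]]
g -20 edge [[248.0, 166.0], [268.0, 203.0], [266.0, 204.0]]
g 0 tabtop [[268.0, 169.0], [272.0, 176.0], [266.0, 170.0], [270.0, 176.0]]
g 0 edge [[260.0, 162.0], [281.0, 198.0], [279.0, 199.0]]
g 15 tabtop [[279.0, 168.0], [284.0, 175.0], [277.0, 168.0], [281.0, 175.0]]
g 15 edge [[269.0, 161.0], [291.0, 197.0], [288.0, 197.0]]
155 .......              ....................       ................
156 ......              ....................        ................
157 ......             .....................        ................
158 ......             .....................        ................
159 ......             ....................         ................
160 ......            ..............   ....
[... 3526 characters left out ...]
............      
212   .. ......................rr..yyyyyyyyy.................       
213 .         ..................r..yyyyy.....................       
214 ... . ... .     .  ..........r...........................       
215 ..............       ...................................        
216 ...................  ...................................        
217 ........................................................        
218 ........................................................        
219 ........................................................        
220 ........................................................        
221 ........................................................
```

Emit:
{"fn": "send_rows", "kwargs": {"moves": [[[0,0,-1],[0,0,0],0.25],[[-1,0,0],[0,0,0],0.25],[[-1,0,0],[0,0,0],0.25],[[-1,0,0],[0,0,0],0.25],[[-1,0,0],[0,0,0],0.25]]}}

```text
time: 19.3
position: [483.9, -235.8, 256.5]
orientation: [2.428, 1.992, 0.001]
wrist_force: [1.4, -0.1, -0.3]
width: 21.5
gripper_force: 0.0
```

Emit:
{"fn": "send_rows", "kwargs": {"moves": [[[-1,-0.3,0],[0,0,0],0.25],[[-1,-0.3,0],[0,0,0],0.25],[[-1,-0.3,0],[0,0,0],0.25],[[-1,-0.3,0],[0,0,0],0.25],[[0,0,0],[0,0,0],0.25]]}}

```text
time: 19.8
position: [403.6, -385.9, 255.9]
orientation: [2.433, 1.986, -0.002]
wrist_force: [0.3, -0.2, 0.9]
width: 21.1
gripper_force: 0.0
```

```bash
cat > fin.py <<'E'
from g import *
import itertools
cols=dict(r=[((172,110,30),(180,255,255)),((0,140,30),(7,255,255))],y=[((20,90,50),(33,255,255))],g=[((45,70,25),(88,255,255))],b=[((100,90,30),(125,255,255))])
tabs=dict(r=76,y=38,g=0,b=-38)
obs={}
for n in("side","top"):
    I=read_camera(n);cv2.imwrite(f"pics/n_{n}.png",I);h=cv2.cvtColor(I,cv2.COLOR_BGR2HSV)
    u=proj(n,place(CASE,[0,0,80]))[0].astype(int);w=np.zeros(h.shape[:2],bool);w[u[1]-40:u[1]+50,u[0]-38:u[0]+40]=1
    lab=np.zeros(h.shape[:2],int)
    for k,(c,rs) in enumerate(cols.items(),1):
        for lo,hi in rs:lab[(cv2.inRange(h,lo,hi)>0)&w]=k
    obs[n]=lab;print(n,{c:int((lab==k).sum()) for k,c in enumerate(cols,1)})
    lut=np.array(list(".rygb"))[lab]
    if n=="top":print("\n".join("".join(lut[r,u[0]-35:u[0]+38]) for r in range(u[1]-30,u[1]+25)))
E
python3 fin.py
```

```text
side {'r': 176, 'y': 473, 'g': 72, 'b': 173}
top {'r': 70, 'y': 36, 'g': 0, 'b': 0}
.........................................................................
.........................................................................
.........................................................................
.........................................................................
.........................................................................
.........................................................................
.........................................................................
............................r............................................
.........................................................................
.........................................................................
.........................................................................
.........................................................................
.........................................................................
..................r...................................
[... 2353 characters left out ...]
..................................
.........................................................................
.........................................................................
.........................................................................
......................................r..................................
.........................r...............................................
.........................................................................
.........................................................................
.........................................................................
.........................................................................
```

Emit:
{"fn": "send_rows", "kwargs": {"moves": [[[-0.86,-0.86,0],[0,0,0],0.25],[[-0.86,-0.86,0],[0,0,0],0.25],[[-0.86,-0.86,0],[0,0,0],0.25],[[-0.86,-0.86,0],[0,0,0],0.25],[[-0.86,-0.86,0],[0,0,0],0.25]]}}

```text
time: 20.4
position: [203.2, -516.9, 256.1]
orientation: [2.426, 1.994, -0.0]
wrist_force: [0.9, -0.3, 0.2]
width: 21.7
gripper_force: 0.0
```

```bash
cat >> fin.py <<'E'
    if n=="side":print("\n".join("%d "%r+"".join(lut[r,240:304]) for r in range(155,216)))
# joint label fit on the side view: per board foot x, lean, lift of green; painter order back to front
lab=obs["side"]
def box2(y0,y1,z0,z1):return np.array([[x,y,z] for x in(-4,4) for y in(y0,y1) for z in(z0,z1)],float)
def board(x,th,y0,dz,ty):
    out=[]
    for b in(box2(-95,95,0,115),box2(ty-18,ty+18,115,141)):
        P=np.c_[x+b[:,0]*np.cos(th)+b[:,2]*np.sin(th),b[:,1]+y0,12+dz+b[:,2]*np.cos(th)-b[:,0]*np.sin(th)+4*abs(np.sin(th))];out.append(P)
    return out
cheek=np.array([[x,-111,z] for x,z in((-50,87),(50,87),(27,0),(-27,0))]);front=np.array([[x,y,z] for y in(-111,111) for x,z in((-50,87),(-43,87),(-27,0))],float)
def image(p):
    dx,dy,da=p[:3];m=np.zeros((1680,2240),np.uint8);C0=CASE+[dx,dy,da/100]
    f=lambda P,v:cv2.fillConvexPoly(m,cv2.convexHull(np.round((proj("side",place(C0,P))+.5)*4).astype(np.int32)),v)
    for k,c in((4,"b"),(3,"g"),(2,"y"),(1,"r")):
        x,th,y0=p[3+3*(4-k):6+3*(4-k)]
        for P in board(x,th/100,y0,p[15] if c=="g" else 0,tabs[c]):f(P,k)
    f(cheek,5);f(front,5);return m[2::4,2::4]
W=np.zeros(lab.shape,bool);W[157:240,238:300]=1
def cost(p):
    m=image(p);m=np.where(m==5,0,m);pr=((np.array(p[:3])/[4,4,3])**2).sum()*3+((np.array(p[[5,8,11,14]])/5)**2).sum()*3+(p[15]/8)**2*2
    return ((m!=lab)&W).sum()+pr
best=None;rng=np.random.default_rng(0)
from scipy.optimize import differential_evolution
bd=[(-5,5),(-5,5),(-4,4),(5,18),(20,32),(-8,8),(-10,12),(-40,30),(-8,8),(-18,5),(-42,30),(-8,8),(-20,-2),(-48,-15),(-8,8),(-3,14)]
r=differential_evolution(lambda p:cost(np.array(p)),bd,maxiter=150,popsize=6,seed=1,polish=False)
print(round(r.fun,1));print("case",r.x[:3].round(1))
for i,c in enumerate("bgyr"):print(c,"foot x %.1f lean %.1fdeg y %.1f"%(r.x[3+3*i],np.degrees(r.x[4+3*i]/100),r.x[5+3*i]))
print("green lift",r.x[15].round(1))
for dz in(0,3,6,10):
    q=differential_evolution(lambda p:cost(np.r_[p,dz]),[(max(l,v-4) if i<3 else l,h) for i,((l,h),v) in enumerate(zip(bd[:15],r.x))],x0=r.x[:15].clip([b[0] for b in bd[:15]],[b[1] for b in bd[:15]]),maxiter=50,popsize=5,seed=2,polish=False);print(dz,round(q.fun-(dz/8)**2*2,1))
E
timeout 500 python3 fin.py
```

```text
side {'r': 13, 'y': 283, 'g': 97, 'b': 457}
155 ................................................................
156 ................................................................
157 ................................................................
158 ................................................................
159 ................................................................
160 ................................................................
161 ................................................................
162 ................................................................
163 ................................................................
164 ................................................................
165 ................................................................
166 ................................................................
167 ................................................................
168 ................................................................
169 ...................................bb...........................
170 .................
[... 6777 characters left out ...]
.............................................
.........................................................................
.........................................................................
.........................................................................
.........................................................................
.........................................................................
.........................................................................
492.0
case [ 4.7 -0.5 -1.6]
b foot x 6.0 lean 13.4deg y -1.5
g foot x 5.8 lean -4.5deg y 0.0
y foot x 4.5 lean -8.1deg y -6.7
r foot x -19.8 lean -20.8deg y -0.9
green lift -2.8
0 495.7
3 504.5
6 508.2
10 511.5
```

```bash
sed -e 's#I=read_camera(n);cv2.imwrite(f"pics/n_{n}.png",I)#I=cv2.imread("pics/m_side.png")#' -e 's/maxiter=150,popsize=6/maxiter=250,popsize=8/' -e '/print("\\n"/d' -e 's/(-48,-15)/(-48,0)/' fin.py > fin2.py; sed -i 's/for n in("side","top"):/for n in("side",):/' fin2.py; timeout 560 python3 fin2.py
```

```text
side {'r': 178, 'y': 514, 'g': 119, 'b': 561}
189.3
case [0.9 2.7 0.8]
b foot x 10.3 lean 13.1deg y -3.1
g foot x -4.4 lean 0.5deg y -3.1
y foot x -6.1 lean -3.1deg y -5.1
r foot x -12.4 lean -18.2deg y -2.5
green lift -3.0
0 198.0
3 204.5
6 216.3
10 230.1
```

```bash
python3 -c "
from station import sign_off
print(sign_off())"
```

```text
the job is handed in; nothing more can be done
None
```

The job is handed in at about 20 s on the clock: by my fit of the side view, the green board stands on the case floor, upright between yellow and blue and about 3 mm off centre lengthwise. Yellow is now nearly upright beside it, while red still leans forward and blue leans back. The sign-off gave no verdict.

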